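# Put away bottle tongs: ratcheted shut or standing open

### The job

Put the two bottle tongs away in the cardboard trays on the packing bench: the pair whose jaws are ratcheted shut goes into the narrow tray, the pair standing open goes into the wide tray. Lay each flat on the floor of its tray and let go.

Things in the scene. Friction and masses are not known exactly. Their poses are not given: they have to be found in the camera images.
- tongs_shut: Steel scissor-pattern bottle tongs, ratcheted shut: jaws together, handles side by side, ratchet tongues overlapping. Origin: underside at pivot; x to jaws (tips 74 mm ahead, rings end 101 mm behind), z up. Square pivot nut 18x18 mm on the origin, sides along x and y, top 36 mm up, clear all round above 14 mm: grip it from above. Balanced near nut. 66 mm wide at rings; rigid; 0.16-0.25 kg.
- tongs_open: Steel scissor-pattern bottle tongs, standing open: jaws apart, handles spread in a V. Origin: underside at pivot; x to jaws (tips 72 mm ahead, rings end 101 mm behind), z up. Square pivot nut 18x18 mm on the origin, sides along x and y, top 36 mm up, clear all round above 14 mm: grip it from above. Balanced near nut. 125 mm wide at rings; one lever gives lightly and springs back; 0.17-0.25 kg.
- tray_narrow: Narrow open tray cut down from a brown carton, fixed to the bench. Outside 240 mm along its x, 125 mm along its y, 32 mm high; walls and floor 5 mm thick, so inside 230 x 115 mm. Origin at the centre of its underside on the bench, z up; the inner floor is 5 mm above it.
- tray_wide: Wide open tray cut down from a brown carton, fixed to the bench. Outside 240 mm along its x, 200 mm along its y, 32 mm high; walls and floor 5 mm thick, so inside 230 x 190 mm. Origin at the centre of its underside on the bench, z up; the inner floor is 5 mm above it.
Things that resemble listed ones, but are neither listed nor needed, are in the scene too. Leave any red look-alike of the tongs_shut alone.

How it is judged:
By the outcome, as a careful person would: the job done as asked, in the order asked, and still so for the second after the job is handed in, with the robot touching nothing.
It also fails if it takes over 54 s, if anything falls off the work surface, if the arm or the gripper's body presses on something with over 40 N, if the wrist force passes 120 N, or if a joint passes its speed limit or range.

### The arm

A 6-joint arm with a two-finger parallel gripper is mounted at the origin on the work surface. World frame = base frame: x ahead of the robot, y to its left, z up, the work surface at z = 0. Lengths are in m, angles in rad, forces in N, time in s.
With the tool pointing down it reaches from about 0.35 to 0.775 m from the base axis. Payload 7.3 kg.
Tool frame: the origin (TCP) lies midway between the tips of the shut fingers; the grasp point (between the pads) lies 19 mm behind it (robot.tcp_to_grasp is the distance from the TCP to the grasp point, in m); z points along the fingers, y is the line along which they close (so a half turn about z gives the same grasp; the last joint's range is limited). The gripper opens to 92 mm and grips with 3 to 60 N. Pads are 19 mm wide; open, the fingers measure 130 mm over their backs; the gripper's body (75 mm by 190 mm) begins 47 mm behind the grasp point.
Start: joints at [1.134, 0.342, 1.524, -0, 1.275, -0.146], TCP at [0.151, 0.503, 0.227] pointing down, gripper open.
Joint ranges: [-2.53, 2.53], [-0.77, 2.02], [0.04, 2.7], [-1, 4.14], [0.28, 2.66], [-3.11, 3.11]. Speed limits (rad/s): [2.57, 2.57, 3.14, 3.14, 3.14, 3.14].

### API

Orientations are given as [roll, pitch, yaw] about the fixed x, y, z axes, in that order (R = Rz(yaw) Ry(pitch) Rx(roll)).
In Python, from cell import readout, cams, ticket, robot gives the robot as it stands. The module is installed in compiled form; this text tells all that it offers.
- The arm moves only by the tool jog_arm, never from a script. Its argument "plan" is a list of rows, each a list of 5 numbers: the shift along the world's x, y, z each as a share of 0.08 m, from -1 to 1, then the turn about the world's z as a share of 90 degrees, from -1 to 1, then the opening, from -1 (shut) to 1 (fully open). A call has 1 to 12 rows; each row is the pose to reach, as a shift and turn from the pose commanded when the call began; what a row does not reach only later rows make up. A row lasts 1/10 s, in which the tool goes at most 50 mm and 8.59 degrees, less where a joint would pass 70% of its speed; a pose out of reach is approached as far as the arm can. A call with a number of a shift or a turn outside -1 to 1 is refused whole. A call with a gripper value outside its range is refused whole. The fingers move at their own pace and stop on an object; "squeeze" is the grip in N (left out, the last holds). Time passes only in rows, so rows that repeat a pose let the fingers close. It gives the time, the measured TCP pose, the force, the opening and the grip force at its end, in the units of the state.
- readout.observe(): the state, without advancing time (a new reading comes with each control period).
- cams.read_camera(name): name is "side" or "top"; returns the picture (384x512x3 uint8, blue, green, red); there is no depth.
- cams.calibration(name): a dict with "K" (3x3 intrinsics, pixels), "world_from_camera" (4x4, takes a point from camera to world coordinates). Camera axes: x right, y down, z forward; pixel columns grow to the right and rows downward; lengths in m; the calibration is good to about 2 mm. A picture is of the moment at which its call begins. calibration takes no time and is no camera call.
- ticket.hand_in(): hands the job in; it is judged then, once.
The state is a dict: "time": time; "qpos": joint angles; "qvel": joint speeds; "joint_efforts": joint torques, N m; "tool_pos": TCP position; "tool_rot": TCP orientation; "contact_force": force on the tool from outside, world axes, zero at the start; "torque": the same for the moment, N m; "opening": finger opening in m; "grip_force": force on a finger pad.
Only numpy, scipy, OpenCV 4.12 (cv2) and the standard library are available. Lean on these libraries where they do the work, as an engineer would, in place of code of your own. Each camera call takes 0.05 s, during which the arm holds its last target. There are 200 camera calls.

## Working session

There is one attempt and no reset: what is moved stays moved. The work goes in short steps, Python scripts to look and compute and a tool call to move; the robot and the scene stay as the last step left them, time stands still between calls to the robot, and variables do not carry over. Pictures are saved under pics/ and viewed, at most 10 in all, crops included, and the job is handed in when it is done.

Besides the shell and the picture viewer there is one more tool, called after "Call:" as name([rows], argument=value, ...), one row to a line, values as JSON. jog_arm: Moves the arm, as the interface text tells. Shift numbers are shares of 0.08 m and turn numbers shares of 90 degrees, none past 1 either way. Its arguments: {"type":"object","properties":{"plan":{"type":"array"},"squeeze":{"type":"number"}},"required":["plan"]}

```bash
mkdir -p pics; python3 - <<'E'
from cell import readout,cams,robot
import cv2
for n in("top","side"):
    cv2.imwrite(f"pics/{n}0.png",cams.read_camera(n)); c=cams.calibration(n); print(n,c["K"].round(1).tolist(),c["world_from_camera"].round(3).tolist())
s=readout.observe(); print({k:s[k] for k in("time","tool_pos","tool_rot","opening")},robot.tcp_to_grasp)
E
```

```text
top [[352.1, 0.0, 256.7], [0.0, 352.1, 187.4], [0.0, 0.0, 1.0]] [[-0.021, -0.994, 0.104, 0.404], [-1.0, 0.022, 0.001, -0.005], [-0.004, -0.104, -0.995, 0.893], [0.0, 0.0, 0.0, 1.0]]
side [[351.4, 0.0, 255.1], [0.0, 351.4, 189.0], [0.0, 0.0, 1.0]] [[0.826, -0.304, 0.475, 0.025], [-0.564, -0.466, 0.682, -0.709], [0.014, -0.831, -0.557, 0.633], [0.0, 0.0, 0.0, 1.0]]
{'time': 0.1, 'tool_pos': array([0.1503406 , 0.50263384, 0.22612088]), 'tool_rot': array([-3.14025079e+00, -1.90855233e-04,  2.85081399e+00]), 'opening': 0.09145341606426413} 0.0188
```

View pics/top0.png

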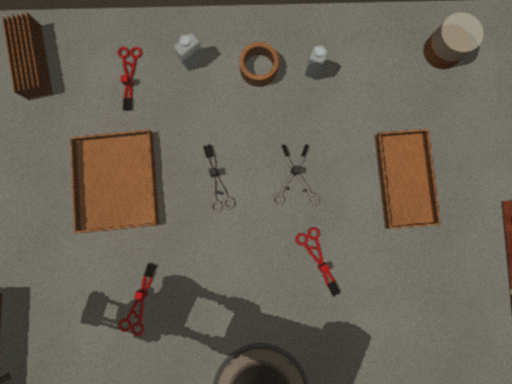

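View pics/side0.png

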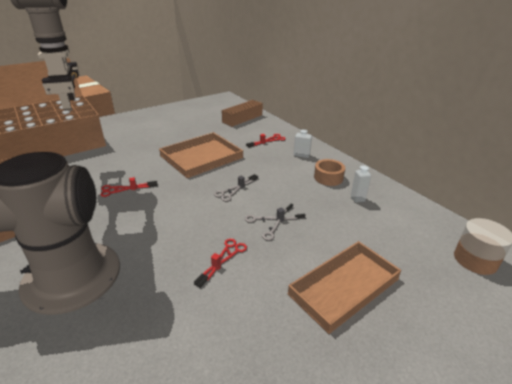

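The top view shows the shut tongs with the nut near (214,172), the open tongs near (297,171), the wide tray at about (115,180) and the narrow tray at about (408,178). The red look-alikes lie elsewhere. Next I measure by colour and take a closer crop.

```bash
cat > h.py <<'E'
import numpy as np,cv2
from cell import cams,readout
def ray(n,p,z):
    c=cams.calibration(n);T=c["world_from_camera"]
    d=T[:3,:3]@np.linalg.inv(c["K"])@[p[0],p[1],1];o=T[:3,3]
    return (o+d*(z-o[2])/d[2])[:2]
E
python3 - <<'E'
from h import *
t=cv2.imread("pics/top0.png"); s=cv2.imread("pics/side0.png")
def blobs(m,lo):
    n,l,st,c=cv2.connectedComponentsWithStats(m.astype(np.uint8)); return [(st[i].tolist(),c[i].round(1).tolist(),i) for i in range(1,n) if st[i][4]>lo],l
h=cv2.cvtColor(t,cv2.COLOR_BGR2HSV); 
print("top dark")
m=(h[...,2]<52)
b,_=blobs(m[130:215,190:335],8)
for x in b:
    p=np.array(x[1])+[190,130]; print(x[0],p,ray("top",p,.036).round(3),ray("top",p,.012).round(3))
print("side dark")
b,_=blobs((s.max(2)<52)[165:245,205:315],8)
for x in b:
    p=np.array(x[1])+[205,165]; print(x[0],p,ray("side",p,.025).round(3))
print("trays")
hue=(h[...,0]>4)&(h[...,0]<20)&(h[...,1]>100)
b,l=blobs(hue,3000)
for x in b:
    r=cv2.minAreaRect(np.argwhere(l==x[2])[:,::-1].astype(np.float32)); bp=cv2.boxPoints(r)
    print(x[:2],[ray("top",p,.032).round(3).tolist() for p in bp])
    # inner floor: bright part
    fl=((l==x[2])&(h[...,2]>np.percentile(h[...,2][l==x[2]],45)-12)).astype(np.uint8); fl=cv2.morphologyEx(fl,cv2.MORPH_OPEN,np.ones((7,7)))
    r=cv2.minAreaRect(np.argwhere(fl)[:,::-1].astype(np.float32)); bp=cv2.boxPoints(r)
    print(" floor",bp.round(0).tolist(),[ray("top",p,.005).round(3).tolist() for p in bp], ray("top",r[0],.005).round(3))
a=cv2.resize(t[132:217,190:330],None,fx=5,fy=5,interpolation=cv2.INTER_CUBIC)
cv2.imwrite("pics/crop.png",cv2.convertScaleAbs(a,alpha=1.6))
cv2.imwrite("pics/crops.png",cv2.convertScaleAbs(cv2.resize(s[165:245,205:315],None,fx=7,fy=7,interpolation=cv2.INTER_CUBIC),alpha=1.6))
E
```

```text
top dark
[14, 15, 9, 12, 75] [208.4 150.8] [0.587 0.114] [0.592 0.117]
[93, 15, 6, 11, 36] [285.3 150.2] [ 0.584 -0.076] [ 0.589 -0.078]
[112, 15, 6, 11, 32] [304.6 150.2] [ 0.583 -0.124] [ 0.588 -0.127]
[22, 38, 7, 9, 27] [215.7 172.9] [0.531 0.096] [0.535 0.099]
[102, 39, 7, 6, 18] [294.3 171.9] [ 0.53  -0.097] [ 0.533 -0.099]
side dark
[46, 11, 6, 3, 13] [253.6 177.1] [0.579 0.096]
[92, 50, 7, 3, 11] [300.5 215.8] [ 0.574 -0.145]
trays
([375, 129, 66, 100, 5228], [407.0, 178.8]) [[0.624, -0.3], [0.637, -0.438], [0.394, -0.447], [0.382, -0.313]]
 floor [[382.0, 137.0], [421.0, 132.0], [432.0, 221.0], [393.0, 226.0]] [[0.62, -0.329], [0.631, -0.43], [0.403, -0.441], [0.393, -0.342]] [ 0.51  -0.386]
([70, 130, 89, 103, 8014], [113.3, 180.9]) [[0.635, 0.468], [0.646, 0.255], [0.404, 0.236], [0.393, 0.442]]
 floor [[81.0, 139.0], [148.0, 134.0], [154.0, 223.0], [87.0, 228.0]] [[0.632, 0.446], [0.64, 0.274], [0.412, 0.256], [0.404, 0.424]] [0.521 0.35 ]
```

View pics/crop.png

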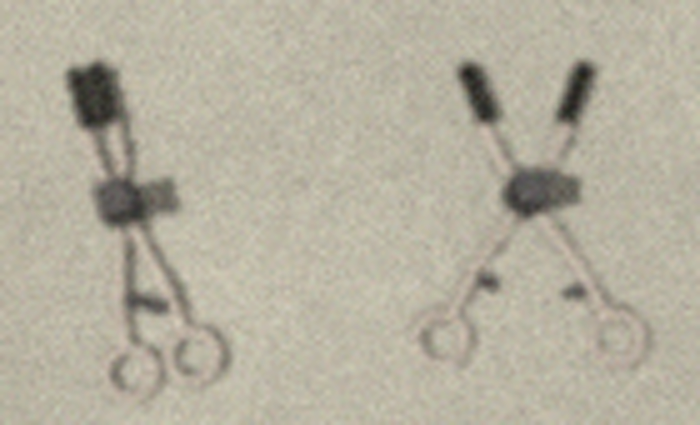

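View pics/crops.png

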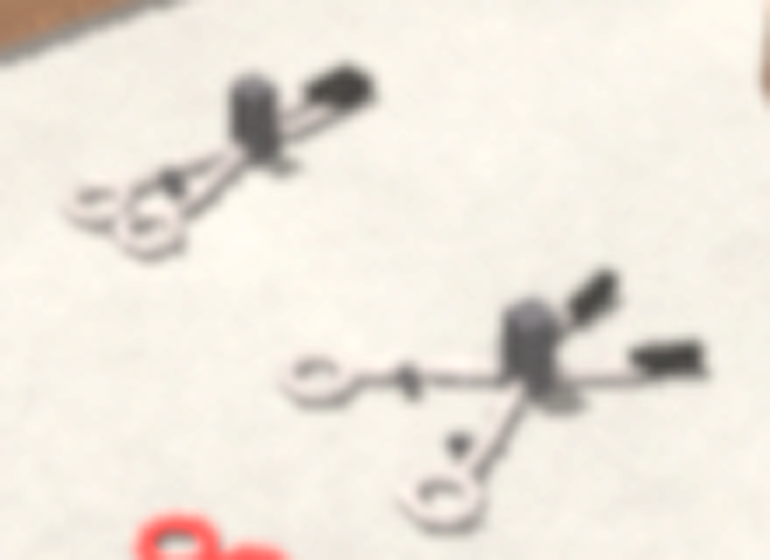

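The crops show:
- **Shut pair:** nut at crop (118,200), jaws at (95,95), rings at (137,370) and (203,353).
- **Open pair:** nut at (528,190), jaws at (480,92) and (577,92), rings at (447,335) and (622,337).
- **Side crop:** nut tops at (254,85) and (531,312).

I'll cross-check these.

```bash
python3 - <<'E'
from h import *
T=lambda x,y,z:ray("top",(x/5+189.6,y/5+131.6),z)
S=lambda x,y,z:ray("side",(x/7+204.6,y/7+164.6),z)
for n,nut,j,r,s in(("shut",(118,200),[(95,95)],[(137,370),(203,353)],(254,85)),("open",(528,190),[(480,92),(577,92)],[(447,335),(622,337)],(531,312))):
    J=np.mean([T(*p,.01) for p in j],0);R=[T(*p,.006) for p in r];Rm=np.mean(R,0)
    d=J-Rm; print(n,"nut top",T(*nut,.032).round(4),"side",S(*s,.036).round(4),"jaw",J.round(3),"ring",Rm.round(3),"yaw",np.degrees(np.arctan2(d[1],d[0])).round(1),"len",np.linalg.norm(d).round(3),"ringsep",np.linalg.norm(R[0]-R[1]).round(3), "ring perp yaw",np.degrees(np.arctan2(*(R[0]-R[1])[::-1])).round(1))
E
```

```text
shut nut top [0.5353 0.1031] side [0.5358 0.1058] jaw [0.593 0.117] ring [0.456 0.081] yaw 14.9 len 0.141 ringsep 0.034 ring perp yaw 103.2
open nut top [ 0.5359 -0.0995] side [ 0.5365 -0.1009] jaw [ 0.59  -0.104] ring [ 0.465 -0.103] yaw -0.3 len 0.124 ringsep 0.088 ring perp yaw 88.1
```

Call:
jog_arm([
  [1, -1, 0, 0.38, 1],
  [1, -1, 0, 0.38, 1],
  [1, -1, 0, 0.38, 1],
  [1, -1, 0, 0.38, 1],
])

```text
time: 0.5
tool_pos: [0.2322, 0.4209, 0.2265]
tool_rot: [-3.14, -0.0, -2.862]
contact_force: [-0.4, -0.5, 0.1]
opening: 0.0917
grip_force: 0.0
```

Call:
jog_arm([
  [1, -1, 0, -0.03, 1],
  [1, -1, 0, -0.03, 1],
  [1, -1, 0, -0.03, 1],
])

```text
time: 0.8
tool_pos: [0.3127, 0.3403, 0.2265]
tool_rot: [-3.14, 0.0, -2.915]
contact_force: [0.4, -0.0, 0.6]
opening: 0.0922
grip_force: 0.0
```

Call:
jog_arm([
  [1, -1, 0, 0, 1],
  [1, -1, 0, 0, 1],
  [1, -1, 0, 0, 1],
])

```text
time: 1.1
tool_pos: [0.3929, 0.2605, 0.2265]
tool_rot: [-3.141, 0.0, -2.916]
contact_force: [-0.9, 0.5, 0.6]
opening: 0.0918
grip_force: 0.0
```

Call:
jog_arm([
  [1, -1, 0, 0, 1],
  [1, -1, 0, 0, 1],
  [1, -1, 0, 0, 1],
])

```text
time: 1.4
tool_pos: [0.4728, 0.1807, 0.2264]
tool_rot: [-3.141, 0.0, -2.915]
contact_force: [0.9, 0.3, 0.2]
opening: 0.0918
grip_force: 0.0
```

Call:
jog_arm([
  [0.8, -0.97, -1, 0, 1],
  [0.8, -0.97, -1, 0, 1],
  [0.8, -0.97, -1, 0, 1],
  [0.8, -0.97, -1, 0, 1],
  [0.8, -0.97, -1, 0, 1],
])

```text
time: 1.9
tool_pos: [0.5338, 0.1063, 0.1465]
tool_rot: [3.14, -0.002, -2.913]
contact_force: [0.7, 0.3, 0.2]
opening: 0.092
grip_force: 0.0
```

Call:
jog_arm([
  [0, 0, -1, 0.02, 1],
  [0, 0, -1, 0.02, 1],
  [0, 0, -1, 0.02, 1],
  [0, 0, -1, 0.02, 1],
])

```text
time: 2.3
tool_pos: [0.5347, 0.1067, 0.0682]
tool_rot: [3.141, 0.001, -2.879]
contact_force: [0.1, -0.1, 0.4]
opening: 0.0918
grip_force: 0.0
```

```bash
python3 - <<'E'
from h import *
s=cams.read_camera("side");print(readout.observe()["tool_pos"])
cv2.imwrite("pics/s1.png",cv2.convertScaleAbs(cv2.resize(s[120:245,180:310],None,fx=4,fy=4,interpolation=cv2.INTER_CUBIC),alpha=1.5))
E
```

```text
[0.53553738 0.10647773 0.06899361]
```

View pics/s1.png

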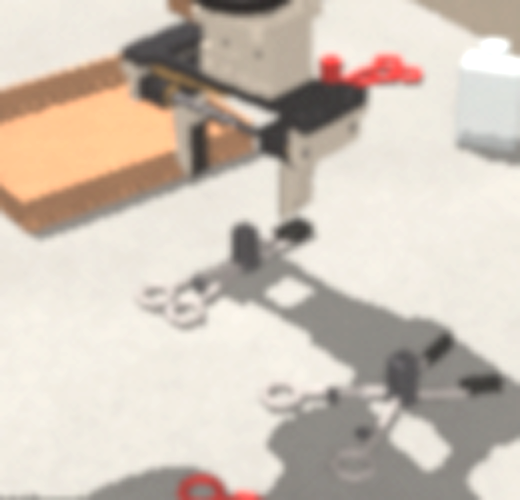

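The fingers straddle the nut (crop (245,245)), so I go down and grip.

Call:
jog_arm([
  [0, -0.02, -0.4, 0, 1],
  [0, -0.02, -0.4, 0, 1],
  [0, -0.02, -0.65, 0, 1],
  [0, -0.02, -0.65, 0, 1],
  [0, -0.02, -0.65, 0, -1],
  [0, -0.02, -0.65, 0, -1],
  [0, -0.02, -0.65, 0, -1],
  [0, -0.02, -0.65, 0, -1],
  [0, -0.02, -0.65, 0, -1],
  [0, -0.02, -0.65, 0, -1],
  [0, -0.02, -0.65, 0, -1],
  [0, -0.02, -0.65, 0, -1],
], squeeze=25)

```text
time: 3.55
tool_pos: [0.5345, 0.1038, 0.0147]
tool_rot: [3.141, -0.0, -2.881]
contact_force: [0.3, 0.9, -1.0]
opening: 0.0322
grip_force: 0.0
```

Call:
jog_arm([
  [0, 0, 0, 0, -1],
  [0, 0, 0, 0, -1],
  [0, 0, 0, 0, -1],
  [0, 0, 0, 0, -1],
  [0, 0, 0, 0, -1],
  [0, 0, 0, 0, -1],
  [0, 0, 0.1, 0, -1],
  [0, 0, 0.3, 0, -1],
  [0, 0, 0.6, 0, -1],
  [0, 0, 1, 0, -1],
  [0, 0, 1, 0, -1],
  [0, 0, 1, 0, -1],
])

```text
time: 4.75
tool_pos: [0.5346, 0.1037, 0.0952]
tool_rot: [-3.141, 0.001, -2.881]
contact_force: [-0.5, -0.8, -2.3]
opening: 0.0178
grip_force: 25.0
```

Call:
jog_arm([
  [0, -0.4, 0.1, 0, -1],
  [0, -0.8, 0.1, 0, -1],
  [0, -1, 0.1, 0, -1],
])

```text
time: 5.05
tool_pos: [0.5335, 0.0218, 0.1013]
tool_rot: [3.141, -0.003, -2.882]
contact_force: [0.6, 1.0, -3.2]
opening: 0.0178
grip_force: 25.0
```

Call:
jog_arm([
  [0, -0.4, 0, -0.05, -1],
  [0, -0.8, 0, -0.1, -1],
  [-0.05, -1, 0, -0.13, -1],
])

```text
time: 5.35
tool_pos: [0.5298, -0.0584, 0.1011]
tool_rot: [3.141, -0.002, -3.089]
contact_force: [0.5, 0.5, -3.1]
opening: 0.0178
grip_force: 25.0
```

Call:
jog_arm([
  [0, -0.4, 0, 0, -1],
  [0, -0.8, 0, 0, -1],
  [-0.05, -1, 0, 0, -1],
])

```text
time: 5.65
tool_pos: [0.5258, -0.1384, 0.1011]
tool_rot: [3.141, -0.002, -3.087]
contact_force: [0.1, -0.2, -3.2]
opening: 0.0181
grip_force: 25.0
```

Call:
jog_arm([
  [0, -0.4, 0, 0, -1],
  [0, -0.8, 0, 0, -1],
  [-0.04, -1, 0, 0, -1],
])

```text
time: 5.95
tool_pos: [0.5225, -0.2183, 0.1011]
tool_rot: [3.141, -0.002, -3.087]
contact_force: [0.3, 0.0, -1.5]
opening: 0.0178
grip_force: 25.0
```

Call:
jog_arm([
  [0, -0.4, 0, 0, -1],
  [0, -0.8, 0, 0, -1],
  [0, -1, 0, 0, -1],
])

```text
time: 6.25
tool_pos: [0.5225, -0.2979, 0.1015]
tool_rot: [3.141, -0.002, -3.086]
contact_force: [-0.7, 0.2, -3.5]
opening: 0.0178
grip_force: 25.0
```

Call:
jog_arm([
  [0, -0.4, 0, 0, -1],
  [0, -0.8, 0, 0, -1],
  [0, -1, 0, 0, -1],
  [0, -1, 0, 0, -1],
  [0, -1, 0, 0, -1],
])

```text
time: 6.75
tool_pos: [0.5228, -0.375, 0.1016]
tool_rot: [3.139, -0.001, -3.085]
contact_force: [-0.6, 0.5, -3.8]
opening: 0.0181
grip_force: 25.0
```

```bash
python3 - <<'E'
from h import *
print(readout.observe()["tool_pos"],readout.observe()["tool_rot"])
s=cams.read_camera("side");t=cams.read_camera("top")
a=cv2.resize(s[150:340,240:420],(540,570));b=cv2.resize(t[115:245,355:455],(260,338))
o=np.zeros((570,800,3),np.uint8);o[:,:540]=a;o[:338,540:]=b
cv2.imwrite("pics/s2.png",cv2.convertScaleAbs(o,alpha=1.4))
E
```

```text
[ 0.52284001 -0.37495439  0.10164967] [ 3.13914886e+00 -1.48930204e-03 -3.08516939e+00]
```

View pics/s2.png

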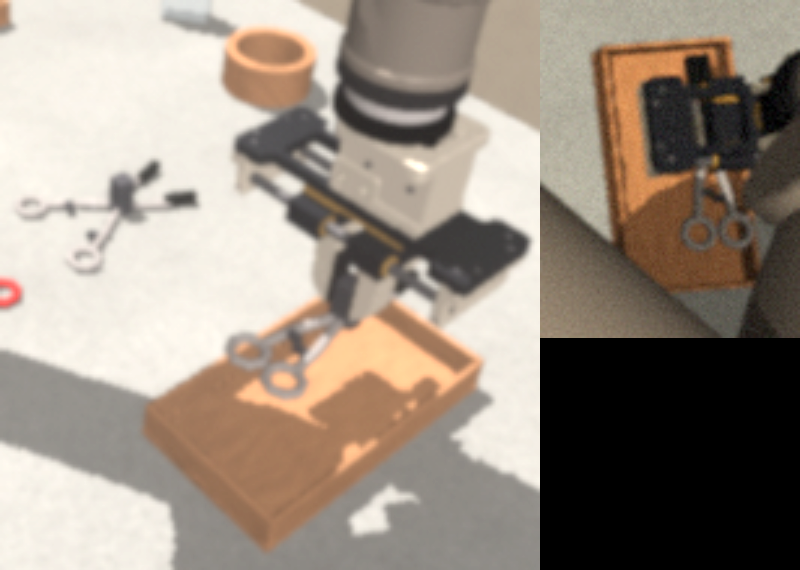

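The tongs hang level over the narrow tray, rings toward the robot. I lower them and release.

Call:
jog_arm([
  [0, -0.07, -0.3, 0.0, -1],
  [0, -0.07, -0.6, 0, -1],
  [0, -0.07, -0.8, 0, -1],
  [0, -0.07, -0.9, 0, -1],
  [0, -0.07, -1, 0, -1],
  [0, -0.07, -1, 0, -1],
  [0, -0.07, -1, 0, -1],
])

```text
time: 7.55
tool_pos: [0.5238, -0.3819, 0.0234]
tool_rot: [-3.141, 0.001, -3.085]
contact_force: [0.4, 0.7, -1.2]
opening: 0.0181
grip_force: 25.0
```

Call:
jog_arm([
  [0, 0, -0.02, 0, -1],
  [0, 0, -0.02, 0, -1],
  [0, 0, -0.02, 0, -0.15],
  [0, 0, -0.02, 0, -0.15],
  [0, 0, -0.02, 0, -0.15],
  [0, 0, -0.02, 0, -0.15],
  [0, 0, -0.02, 0, -0.15],
])

```text
time: 8.25
tool_pos: [0.5234, -0.3819, 0.0212]
tool_rot: [-3.142, 0.0, -3.085]
contact_force: [-0.8, -0.1, -0.0]
opening: 0.0387
grip_force: 0.0
```

Call:
jog_arm([
  [0, 0, 0.3, 0, -0.15],
  [0, 0, 0.7, 0, -0.15],
  [0, 0, 1, 0, -0.15],
  [0, 0, 1, 0, 1],
])

```text
time: 8.65
tool_pos: [0.5251, -0.3834, 0.1054]
tool_rot: [-3.136, 0.005, -3.085]
contact_force: [0.5, 0.5, 0.6]
opening: 0.0437
grip_force: 0.0
```

Call:
jog_arm([
  [0.16, 0.5, 0, -0.04, 1],
  [0.16, 1, 0, -0.04, 1],
  [0.16, 1, 0, -0.04, 1],
])

```text
time: 8.95
tool_pos: [0.5356, -0.2968, 0.1]
tool_rot: [3.138, -0.003, 3.139]
contact_force: [-0.5, -0.6, -0.0]
opening: 0.0663
grip_force: 0.0
```

Call:
jog_arm([
  [0, 0.5, 0, 0, 1],
  [0, 1, 0, 0, 1],
  [0, 1, 0, 0, 1],
])

```text
time: 9.25
tool_pos: [0.5354, -0.2177, 0.1003]
tool_rot: [3.139, -0.003, 3.139]
contact_force: [-0.5, -0.1, 0.0]
opening: 0.0897
grip_force: 0.0
```

Call:
jog_arm([
  [0, 0.5, 0, 0, 1],
  [0, 1, 0, 0, 1],
  [0, 1, 0, 0, 1],
])

```text
time: 9.55
tool_pos: [0.5355, -0.1386, 0.1005]
tool_rot: [3.14, -0.002, 3.139]
contact_force: [0.1, -0.3, -0.1]
opening: 0.0917
grip_force: 0.0
```

Call:
jog_arm([
  [0, 0.5, 0, 0, 1],
  [0, 0.53, 0, 0, 1],
  [0, 0.53, 0, 0, 1],
  [0, 0.53, 0, 0, 1],
])

```text
time: 9.95
tool_pos: [0.5364, -0.1008, 0.1009]
tool_rot: [-3.141, 0.0, 3.135]
contact_force: [0.3, 0.4, -0.1]
opening: 0.0917
grip_force: 0.0
```

```bash
python3 - <<'E'
from h import *
print(readout.observe()["tool_pos"],readout.observe()["tool_rot"])
s=cams.read_camera("side");t=cams.read_camera("top")
a=cv2.resize(s[150:340,220:410],(540,540));b=cv2.resize(t[115:245,355:455],(260,338))
o=np.zeros((540,800,3),np.uint8);o[:,:540]=a;o[:338,540:]=b
cv2.imwrite("pics/s3.png",cv2.convertScaleAbs(o,alpha=1.4))
E
```

```text
[ 0.53635863 -0.1008299   0.10094396] [-3.14108463e+00  1.36205972e-04  3.13486552e+00]
```

View pics/s3.png

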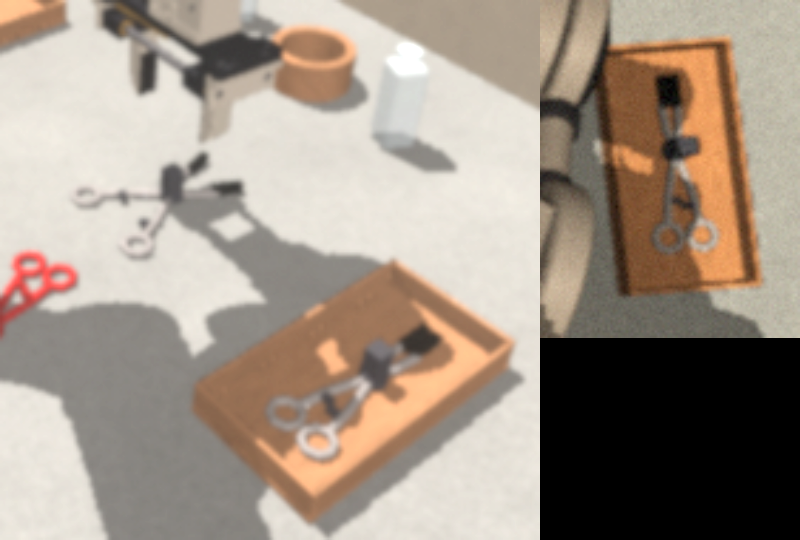

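The shut pair lies flat and central in the narrow tray, and the gripper is over the open pair's nut.

Call:
jog_arm([
  [0, 0, -0.4, 0, 1],
  [0, 0, -0.8, 0, 1],
  [0, 0, -1, 0, 1],
  [0, 0, -1, 0, 1],
  [0, 0, -1, 0, 1],
])

```text
time: 10.55
tool_pos: [0.5364, -0.1002, 0.0214]
tool_rot: [-3.142, 0.0, 3.135]
contact_force: [0.4, -0.6, -0.3]
opening: 0.0917
grip_force: 0.0
```

Call:
jog_arm([
  [0, 0, -0.07, 0, 1],
  [0, 0, -0.07, 0, -1],
  [0, 0, -0.07, 0, -1],
  [0, 0, -0.07, 0, -1],
  [0, 0, -0.07, 0, -1],
  [0, 0, -0.07, 0, -1],
  [0, 0, -0.07, 0, -1],
  [0, 0, -0.07, 0, -1],
  [0, 0, -0.07, 0, -1],
  [0, 0, -0.07, 0, -1],
  [0, 0, -0.07, 0, -1],
  [0, 0, -0.07, 0, -1],
], squeeze=25)

```text
time: 11.75
tool_pos: [0.5361, -0.0994, 0.0155]
tool_rot: [3.142, 0.0, 3.135]
contact_force: [1.1, 0.1, -0.4]
opening: 0.0178
grip_force: 25.0
```

Call:
jog_arm([
  [0, 0, 0, 0, -1],
  [0, 0, 0, 0, -1],
  [0, 0, 0, 0, -1],
  [0, 0, 0, 0, -1],
  [0, 0, 0, 0, -1],
  [0, 0, 0, 0, -1],
  [0, 0, 0.1, 0, -1],
  [0, 0, 0.3, 0, -1],
  [0, 0, 0.6, 0, -1],
  [0, 0, 1, 0, -1],
  [0, 0, 1, 0, -1],
  [0, 0, 1, 0, -1],
])

```text
time: 12.95
tool_pos: [0.5362, -0.0994, 0.0962]
tool_rot: [-3.141, 0.001, 3.135]
contact_force: [-0.1, 0.1, -2.0]
opening: 0.0179
grip_force: 25.0
```

Call:
jog_arm([
  [0, 0.4, 0.1, 0.04, -1],
  [0, 0.8, 0.1, 0.04, -1],
  [0, 1, 0.1, 0.04, -1],
])

```text
time: 13.25
tool_pos: [0.5349, -0.0173, 0.1023]
tool_rot: [3.14, -0.003, -3.084]
contact_force: [1.0, 0.8, -1.4]
opening: 0.0183
grip_force: 25.0
```

Call:
jog_arm([
  [0, 0.4, 0, 0, -1],
  [0, 0.8, 0, 0, -1],
  [0, 1, 0, 0, -1],
])

```text
time: 13.55
tool_pos: [0.5352, 0.0625, 0.1024]
tool_rot: [3.141, -0.002, -3.083]
contact_force: [0.2, -0.5, -1.9]
opening: 0.0176
grip_force: 25.0
```

Call:
jog_arm([
  [0, 0.4, 0, 0, -1],
  [0, 0.8, 0, 0, -1],
  [0, 1, 0, 0, -1],
])

```text
time: 13.85
tool_pos: [0.5356, 0.1422, 0.1028]
tool_rot: [3.142, -0.001, -3.084]
contact_force: [-0.3, -0.6, -2.8]
opening: 0.018
grip_force: 25.0
```

Call:
jog_arm([
  [0, 0.4, 0, 0, -1],
  [0, 0.8, 0, 0, -1],
  [0, 1, 0, 0, -1],
])

```text
time: 14.15
tool_pos: [0.5359, 0.222, 0.1029]
tool_rot: [-3.141, -0.001, -3.084]
contact_force: [1.0, -0.1, -1.0]
opening: 0.0178
grip_force: 25.0
```

Call:
jog_arm([
  [0, 0.4, 0, 0, -1],
  [0, 0.8, 0, 0, -1],
  [0, 1, 0, 0, -1],
])

```text
time: 14.45
tool_pos: [0.536, 0.3019, 0.103]
tool_rot: [-3.141, -0.0, -3.084]
contact_force: [0.8, 0.3, -1.7]
opening: 0.0177
grip_force: 25.0
```

Call:
jog_arm([
  [0, 0.4, 0, 0, -1],
  [-0.04, 0.67, 0, 0, -1],
  [-0.04, 0.67, 0, 0, -1],
  [-0.04, 0.67, 0, 0, -1],
  [-0.04, 0.67, 0, 0, -1],
])

```text
time: 14.95
tool_pos: [0.5332, 0.3527, 0.1033]
tool_rot: [-3.141, -0.001, -3.086]
contact_force: [0.1, 0.4, -1.8]
opening: 0.0175
grip_force: 25.0
```

```bash
python3 - <<'E'
from h import *
print(readout.observe()["tool_pos"],readout.observe()["tool_rot"])
s=cams.read_camera("side");t=cams.read_camera("top")
a=cv2.resize(s[60:190,130:270],(480,446));b=cv2.resize(t[115:245,55:175],(320,347))
o=np.zeros((450,800,3),np.uint8);o[:446,:480]=a;o[:347,480:]=b
cv2.imwrite("pics/s4.png",cv2.convertScaleAbs(o,alpha=1.4))
E
```

```text
[0.53317148 0.35268476 0.10325608] [-3.14068646e+00 -6.52576410e-04 -3.08589778e+00]
```

View pics/s4.png

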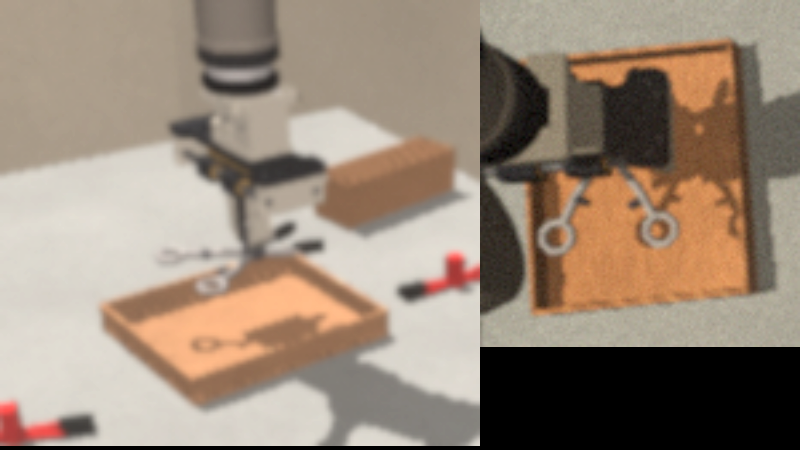

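Held level over the wide tray; the offset in the top view comes from the carry height. Lowering.

Call:
jog_arm([
  [0, 0, -0.3, 0, -1],
  [0, 0, -0.6, 0, -1],
  [0, 0, -0.8, 0, -1],
  [0, 0, -0.9, 0, -1],
  [0, 0, -1, 0, -1],
  [0, 0, -1, 0, -1],
  [0, 0, -1, 0, -1],
])

```text
time: 15.75
tool_pos: [0.5334, 0.3542, 0.0242]
tool_rot: [3.141, 0.001, -3.085]
contact_force: [0.3, 0.6, -1.7]
opening: 0.018
grip_force: 25.0
```

Call:
jog_arm([
  [0, 0, -0.02, 0, -1],
  [0, 0, -0.02, 0, -1],
  [0, 0, -0.02, 0, -0.1],
  [0, 0, -0.02, 0, -0.1],
  [0, 0, -0.02, 0, -0.1],
  [0, 0, -0.02, 0, -0.1],
  [0, 0, -0.02, 0, -0.1],
])

```text
time: 16.45
tool_pos: [0.533, 0.3542, 0.022]
tool_rot: [3.141, 0.0, -3.085]
contact_force: [0.2, -0.0, -0.1]
opening: 0.041
grip_force: 0.0
```

Call:
jog_arm([
  [0, 0, 0.3, 0, -0.1],
  [0, 0, 0.7, 0, -0.1],
  [0, 0, 1, 0, -0.1],
  [0, 0, 1, 0, -0.1],
])

```text
time: 16.85
tool_pos: [0.5349, 0.3553, 0.106]
tool_rot: [3.139, 0.007, -3.085]
contact_force: [0.9, 0.8, -0.6]
opening: 0.0412
grip_force: 0.0
```

Call:
jog_arm([
  [0, -0.5, 0.5, 0, -0.1],
  [0, -1, 1, 0, -0.1],
  [0, -1, 1, 0, -0.1],
  [0, -1, 1, 0, -0.1],
])

```text
time: 17.25
tool_pos: [0.5337, 0.2733, 0.183]
tool_rot: [3.141, 0.002, -3.087]
contact_force: [0.2, 0.6, -0.1]
opening: 0.0411
grip_force: 0.0
```

Call:
jog_arm([
  [0, -0.5, 0, 0, -0.1],
  [0, -1, 0, 0, -0.1],
  [0, -1, 0, 0, -0.1],
])

```text
time: 17.55
tool_pos: [0.5321, 0.1915, 0.1796]
tool_rot: [-3.14, -0.004, -3.088]
contact_force: [-0.8, 1.4, 0.2]
opening: 0.0416
grip_force: 0.0
```

Call:
jog_arm([
  [0, -0.5, 0, 0, -0.1],
  [0, -1, 0, 0, -0.1],
  [0, -1, 0, 0, -0.1],
  [0, -1, 0, 0, -0.1],
  [0, -1, 0, 0, -0.1],
])

```text
time: 18.05
tool_pos: [0.5327, 0.1158, 0.181]
tool_rot: [3.141, -0.001, -3.084]
contact_force: [-0.1, 0.6, 0.2]
opening: 0.0417
grip_force: 0.0
```

```bash
python3 - <<'E'
from h import *
s=cams.read_camera("side");t=cams.read_camera("top")
a=cv2.resize(s[80:330,130:410],(448,400));b=cv2.resize(t[115:245,55:175],(352,381))
o=np.zeros((400,800,3),np.uint8);o[:,:448]=a;o[:381,448:]=b
cv2.imwrite("pics/s5.png",cv2.convertScaleAbs(o,alpha=1.4))
E
```

```text
(no output)
```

View pics/s5.png

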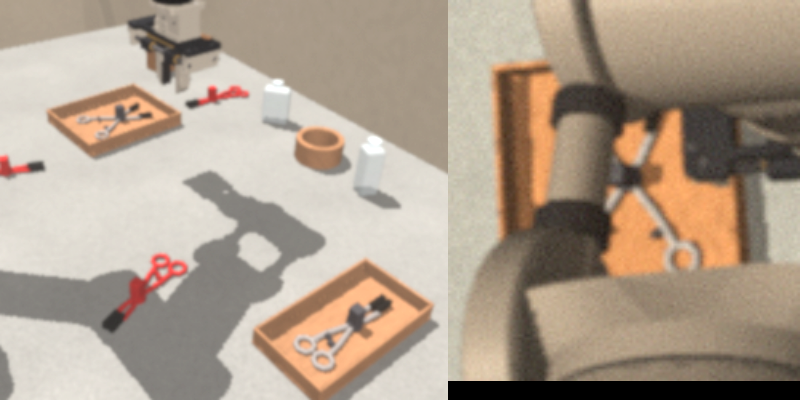

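Both pairs lie flat and central in their trays (side view nuts at (358,315) and (120,112)). The gripper is clear and the red look-alikes are untouched, so I'm handing in.

```bash
python3 -c "
from cell import ticket
print(ticket.hand_in())"
```

```text
the job is handed in; nothing more can be done
None
```

The shut tongs are lying flat in the narrow tray and the open tongs flat in the wide tray, both released, and I handed the job in at about 18 s; the judge's verdict was not shown.

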